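# Stand the toppled V-rest up and push it to the stop rail

### The job

One of the two blue V-rests has been knocked onto its back. With the fingertips, push it over so that it stands upright on its dark foot again, then push it along the bench until the front edge of its foot is flush against the wooden stop rail, like the other rest, and move clear. Only push it, do not grip or lift it, and leave the other rest, the bar, the roller and the flanged disc where they are.

Things in the scene. Friction and masses are not known exactly. Their poses are not given: they have to be found in the camera images.
- fallen_rest: Toppled V-rest, 0.35-0.7 kg, loose, L-shaped: dark steel foot 110 (x) x 76 (y) x 10 mm; at its rear end a blue post 76 wide, 12 thick, with a V saddle 30 deep, top at z = 80. Origin: middle of the rear lower edge (heel, under the flat back of the post, plane x = 0). x: along the foot to the toe; z: up the post. At the start it lies on the post's back: x points up, z level, away from the rail.
- fallen_rest_push (a point): Middle of the width of the foot's upper face (z = 10 mm), 85 mm from the heel; that face is bare from x = 35 mm to the toe. At the start it is the upper part of a plate standing 110 mm high. Pushed toward the rail there, the rest rolls over its heel, which stays on the bench; past about 35 degrees it falls onto its foot by itself, its toe then 15 to 90 mm short of the rail.
- fallen_rest_toe_left (a point): Left front lower corner of the toppled rest's foot (x = 110, y = +38 mm in its frame).
- fallen_rest_toe_right (a point): Right front lower corner of the toppled rest's foot (x = 110, y = -38 mm in its frame).
- stop_rail: Straight wooden batten screwed to the bench, immovable: 30 deep (x), 400 long (y), 25 high. Origin: centre of its underside. Its front face, toward the robot and the rests, is the plane x = -15 mm in its frame and looks along its -x.
- rail_front (a point): Middle of the lower edge of the rail's front face; same axes as the rail (x points into the rail, y along it).
- standing_rest: The other V-rest, same shape and frame, loose, already standing with its toe against the rail's +y half. Leave alone.
- bar: Black square steel bar 17 x 250 x 17 mm, long along its y, lying behind the rail. Origin: centre of underside. Leave alone.
- roller: Black steel roller, 33 mm diameter, 38 high, standing on end near the rail's -y end. Origin: centre of underside. Leave alone.
- flange: Pale flanged steel disc, 66 mm diameter, 20 high, lying on the bench in front of the standing rest. Origin: centre of underside. Leave alone.
Not all that is in view belongs to the job. What is shaped like the fallen_rest but green or yellow is not meant.

How it is judged:
By the outcome, as a careful person would: the job done as asked, in the order asked, and still so for the second after the job is handed in, with the robot touching nothing.
It also fails if it takes over 48 s, if anything falls off the work surface, if the arm or the gripper's body presses on something with over 40 N, if the wrist force passes 120 N, or if a joint passes its speed limit or range.

### The arm

A 6-joint arm with a two-finger parallel gripper is mounted at the origin on a cart in front of the work surface, level with it; the furniture and walls round the work are solid. World frame = base frame: x ahead of the robot, y to its left, z up, the work surface at z = 0. Lengths are in m, angles in rad, forces in N, time in s.
With the tool pointing down it reaches from about 0.275 to 1 m from the base axis. Payload 8.4 kg.
Tool frame: the origin (TCP) lies on the centre line of the jaws, within the pads' length; the fingertips stand 17 mm ahead of it and the grasp point (between the pads) lies 2 mm behind it (bot.tcp_to_tips is the y of the fingertips in the tool frame, in m); y points along the fingers, z is the direction in which the jaws open and shut, and the axes are right-handed (so a half turn about y gives the same grasp; the last joint's range is limited). The gripper opens to 85 mm and grips with 20 to 120 N. Pads are 22 mm wide; open, the fingers measure 114 mm over their backs; the gripper's body (76 mm by 85 mm) begins 54 mm behind the grasp point. The pads swing forward as they close: fully open they stand 13 mm farther back than shut.
Start: joints at [1.213, 0.353, 1.633, -0, 1.155, -0.002], TCP at [0.218, 0.586, 0.224] pointing down, gripper open.
Joint ranges: [-2.63, 2.63], [-0.92, 2.1], [0.06, 2.66], [-1.3, 4.44], [0, 2.69], [-3.02, 3.02]. Speed limits (rad/s): [2.22, 2.22, 2.79, 3.14, 3.14, 3.14].

### API

Orientations are given as a unit quaternion [x, y, z, w].
In Python, from workcell import bot, hand, kinematics, get_obs, vision, hand_in gives the robot as it stands. The module is installed in compiled form; this text tells all that it offers. Calls block until the motion is done:
- bot.reach(position, orientation): joint-space move of the TCP to a pose.
- bot.servo_line(position, ori=None, velocity=0.15): straight line of the TCP; ori=None keeps the orientation; velocity is the mean speed in m/s.
- bot.goto_joints(angles): joint-space move.
- hand.move_gripper(opening, strength=None): finger opening in m; strength is the grip in N (None keeps the last); returns when the fingers have stopped.
- bot.dwell(seconds).
- kinematics.solve_ik(position, orientation): joint angles nearest the present ones, or None.
- get_obs(): the state.
- vision.read_camera(name): name is "side" or "top"; returns a dict with "frame" (384x512x3 uint8, red, green, blue), "intrinsics" (3x3 intrinsics, pixels), "view" (4x4, takes a point from world to camera coordinates). Camera axes: x right, y down, z forward; pixel columns grow to the right and rows downward; lengths in m; the calibration is good to about 2 mm. A picture is of the moment at which its call begins. There is no depth.
A pose or a line that the arm cannot do raises bot.IKError and nothing moves.
- hand_in(): hands the job in, once; it reports no verdict.
The state is a dict: "time_s": time; "joint_pos": joint angles; "joint_vel": joint speeds; "joint_efforts": joint torques, N m; "position": TCP position; "orientation": TCP orientation; "wrist_force": force on the tool from outside, world axes, zero at the start; "ft_torque": the same for the moment, N m; "gripper_width": finger opening in m.
Only numpy, scipy, OpenCV 4.12 (cv2) and the standard library are available. Lean on these libraries where they do the work, as an engineer would, in place of code of your own. Each camera call takes 0.05 s, during which the arm holds its last target.

## Working session

There is one attempt and no reset: what is moved stays moved. The work goes in short steps, each a Python script; the robot and the scene stay as the last script left them, time stands still between calls to the robot, and variables do not carry over. Pictures are saved under pics/ and viewed, and the job is handed in when it is done.

```bash
mkdir -p pics
python3 - <<'E'
from workcell import bot,hand,kinematics,get_obs,vision
import cv2,numpy as np
o=get_obs();print(o)
for n in("side","top"):
    d=vision.read_camera(n);cv2.imwrite(f"pics/{n}0.png",cv2.resize(d["frame"][:,:,::-1],(800,600),interpolation=cv2.INTER_CUBIC));print(n,d["intrinsics"],d["view"])
    np.savez(f"{n}0.npz",**d)
print(bot.tcp_to_tips)
E
```

```text
{'time_s': 0.0, 'joint_pos': array([ 1.21261344e+00,  3.53649027e-01,  1.63417014e+00, -3.03349027e-05,
        1.15517226e+00, -2.38507685e-03]), 'joint_vel': array([-6.30363592e-04,  2.19746969e-04, -4.80479041e-04,  9.73923071e-05,
        3.44317213e-04,  4.42097346e-04]), 'joint_efforts': array([-7.72493004e-04, -6.05252910e+01, -3.42072701e+01,  2.94650499e-05,
        9.17526602e-03, -4.25556976e-06]), 'position': array([0.21753712, 0.58538873, 0.22334573]), 'orientation': array([ 0.69643588, -0.12520578,  0.12504773, -0.69545931]), 'wrist_force': array([-1.55814307,  0.04170001,  0.23140501]), 'ft_torque': array([ 0.04209771, -0.04251662,  0.00558171]), 'gripper_width': 0.08520876623503548}
side [[426.94702      0.         245.90811198]
 [  0.         426.94702    188.62737809]
 [  0.           0.           1.        ]] [[ 0.91182631 -0.41054604 -0.00497207 -0.59027682]
 [-0.24643163 -0.53756042 -0.80641196  0.16363325]
 [ 0.32839645  0.73653292 -0.59133326  0.96644296]
 [ 0.          0.          0.          1.        ]]
top [[371.61947447   0.         263.27053535]
 [  0.         371.61947447 189.14607929]
 [  0.           0.           1.        ]] [[ 2.54347386e-02 -9.99675928e-01  1.05524628e-03 -1.33868085e-01]
 [-9.97537624e-01 -2.54493197e-02 -6.53530541e-02  6.00787834e-01]
 [ 6.53587303e-02  6.09589981e-04 -9.97861646e-01  1.17940432e+00]
 [ 0.00000000e+00  0.00000000e+00  0.00000000e+00  1.00000000e+00]]
0.017
```

View pics/side0.png

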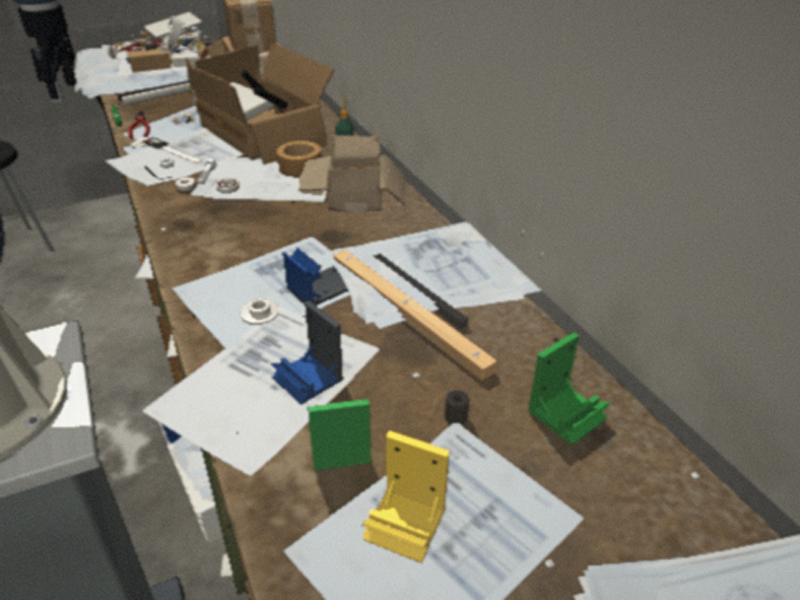

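View pics/top0.png

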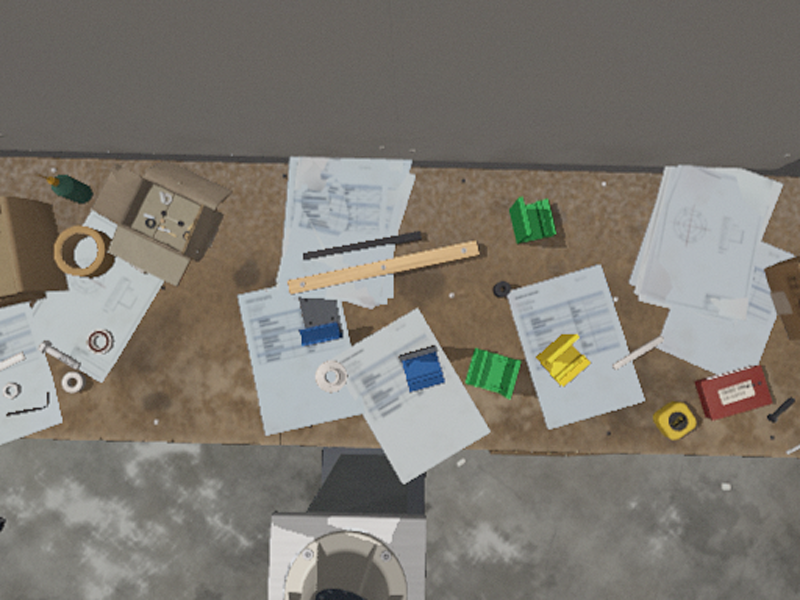

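Candidates (800x600 picture px):
- Blue rests: the standing one is at top (320,320) / side (305,275), with its dark foot flat and its toe near the rail. The other is at top (422,368) / side (310,350), with its dark foot plate upright and its blue post flat, so it is the fallen one.
- Wrong colour: green at top (493,372) and (533,222), yellow at top (562,360).

I'll confirm the fallen rest in an enlarged crop.

Run:
```python
import cv2,numpy as np
t=np.load("top0.npz")["frame"];s=np.load("side0.npz")["frame"]
a=cv2.resize(t[215:260,245:295],None,fx=8,fy=8,interpolation=cv2.INTER_CUBIC)
b=cv2.resize(s[190:260,170:220],None,fx=8,fy=8,interpolation=cv2.INTER_CUBIC)
print(a.shape,b.shape)
c=np.zeros((560,800,3),np.uint8);c[:360,:400]=a;c[:,400:]=b
cv2.imwrite("pics/crop0.png",c[:,:,::-1])
```

```text
(360, 400, 3) (560, 400, 3)
```

View pics/crop0.png

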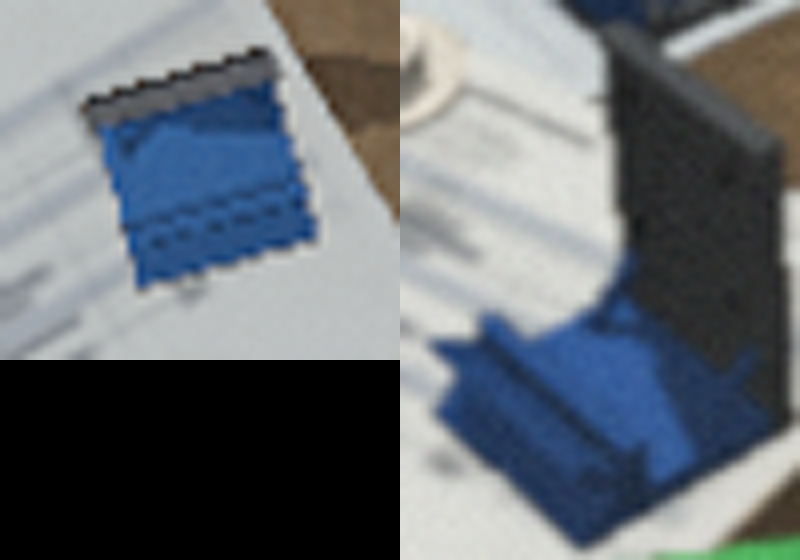

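The crop confirms it. Left (top view): the plate's top edge runs from crop (85,105) to (272,50), and the blue post lies below it, toward the robot. Right (side view): a dark plate standing over the lying blue post, with toe corners near (610,28) and (778,145). Now the measurement.

```bash
cat > h.py <<'E'
import numpy as np,cv2
def cam(d): 
    V=d["view"];R=V[:3,:3];return d["intrinsics"],R,-R.T@V[:3,3]
def ray(d,uv,z):
    K,R,C=cam(d);r=R.T@np.linalg.solve(K,[uv[0],uv[1],1]);return C+r*(z-C[2])/r[2]
def proj(d,P):
    K,R,C=cam(d);p=K@(R@(np.array(P)-C));return p[:2]/p[2]
def tri(d1,u1,d2,u2):
    A=[];b=[]
    for d,u in((d1,u1),(d2,u2)):
        K,R,C=cam(d);r=R.T@np.linalg.solve(K,[u[0],u[1],1]);r/=np.linalg.norm(r)
        M=np.eye(3)-np.outer(r,r);A.append(M);b.append(M@C)
    x=np.linalg.lstsq(np.vstack(A),np.hstack(b),rcond=None)[0];return x,np.round(proj(d1,x)-u1,1)
E
python3 - <<'E'
from h import *
np.set_printoptions(precision=4,suppress=True)
T=dict(np.load("top0.npz"));S=dict(np.load("side0.npz"))
print("cams",cam(T)[2],cam(S)[2])
f=lambda x,y,o:((x+.5)/8-.5+o[0],(y+.5)/8-.5+o[1])
tl=[f(85,103,(245,215)),f(268,47,(245,215)),f(280,75,(245,215)),f(97,127,(245,215))]
sl=[f(608-400,25,(170,190)),f(780-400,140,(170,190))]
for p in tl: print("top->z.11",ray(T,p,.11))
for p in sl: print("side->z.11",ray(S,p,.11))
print(tri(T,tl[0],S,sl[0]),tri(T,tl[1],S,sl[1]))
# rest blue+dark contours in top: rail
hsv=cv2.cvtColor(T["frame"],cv2.COLOR_RGB2HSV)
m=cv2.inRange(hsv,(8,90,150),(25,255,255));m[:, :180]=0
n,l,st,_=cv2.connectedComponentsWithStats(m);i=1+np.argmax(st[1:,4]);print(st[i])
c=max(cv2.findContours((l==i).astype(np.uint8),0,2)[0],key=cv2.contourArea)
b=cv2.boxPoints(cv2.minAreaRect(c));print(b)
for p in b: print("rail z.025",ray(T,p,.025))
hs=cv2.cvtColor(S["frame"],cv2.COLOR_RGB2HSV)
m2=cv2.inRange(hs,(8,90,150),(25,255,255));n,l,st,_=cv2.connectedComponentsWithStats(m2);i=1+np.argmax(st[1:,4]);print(st[i])
o=np.vstack([cv2.resize(T["frame"][145:200,180:310],None,fx=6,fy=6,interpolation=2),cv2.resize(S["frame"][155:250,195:325],None,fx=6,fy=6,interpolation=2)])
cv2.imwrite("pics/rail0.png",cv2.resize(o,None,fx=.65,fy=.65,interpolation=cv2.INTER_AREA)[:,:,::-1])
E
```

```text
cams [ 0.5256 -0.1193  1.2163] [ 0.2612 -0.8662  0.7005]
top->z.11 [ 0.4838 -0.0975  0.11  ]
top->z.11 [ 0.5062 -0.1648  0.11  ]
top->z.11 [ 0.496  -0.1695  0.11  ]
top->z.11 [ 0.4751 -0.1022  0.11  ]
side->z.11 [ 0.4768 -0.0967  0.11  ]
side->z.11 [ 0.5029 -0.1669  0.11  ]
(array([ 0.4805, -0.0965,  0.1089]), array([-0.4,  1.1])) (array([ 0.505 , -0.1645,  0.1076]), array([-0.1,  0.4]))
[184 154 123  34 981]
[[183.4828 178.7931]
 [304.3873 153.3395]
 [306.3077 162.4615]
 [185.4032 187.9151]]
rail z.025 [0.6305 0.139  0.025 ]
rail z.025 [ 0.723  -0.2485  0.025 ]
rail z.025 [ 0.6935 -0.2552  0.025 ]
rail z.025 [0.6012 0.1316 0.025 ]
[ 232  275   56   85 2527]
```

View pics/rail0.png

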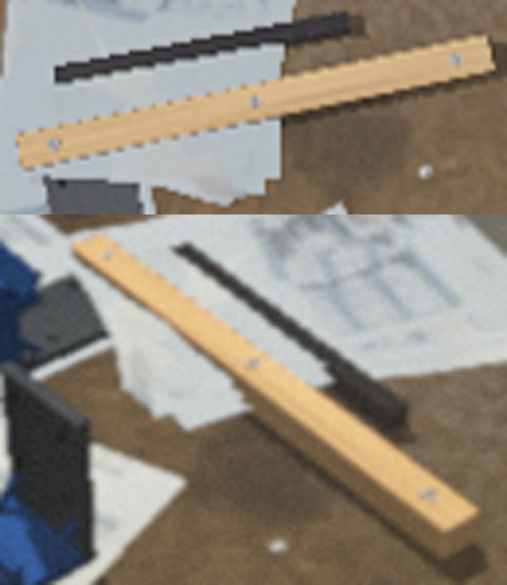

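Triangulated toe height is 0.108 m against a nominal 0.110. The rest's yaw is about 17–18° and the rail's is 13.4°, with about 55 mm from toe to rail once it is upright. Next: approach and topple push.

```bash
cat >> h.py <<'E'
from scipy.spatial.transform import Rotation as Ro
def quat(deg,flip=False):
    a=np.radians(deg);z=np.array([-np.sin(a),np.cos(a),0])*(-1 if flip else 1);y=np.array([0,0,-1.]);x=np.cross(y,z)
    return Ro.from_matrix(np.column_stack([x,y,z])).as_quat()
def dirv(deg): a=np.radians(deg);return np.array([np.cos(a),np.sin(a),0])
E
python3 - <<'E'
from h import *
from workcell import bot,hand,kinematics,get_obs,vision
np.set_printoptions(precision=3,suppress=True)
d=dirv(17.5);face=np.array([.494,-.131,0])-.01*d
p=face-.061*d
qs=[quat(17.5,f) for f in(0,1)];js=[kinematics.solve_ik(p+[0,0,.2],q) for q in qs];print(js)
j0=get_obs()["joint_pos"]
i=int(np.argmin([9e9 if j is None else np.abs(j-j0).max() for j in js]));print(i)
q=qs[i]
bot.reach(p+[0,0,.2],q);hand.move_gripper(.03)
bot.servo_line(p+[0,0,.087],velocity=.12)
print(get_obs()["time_s"],get_obs()["position"]-p,get_obs()["wrist_force"])
for n in("side","top"):
    D=vision.read_camera(n);cv2.imwrite(f"pics/{n}1.png",cv2.resize(D["frame"][130:290,130:330,::-1],None,fx=3.6,fy=3.6,interpolation=2))
E
```

```text
[array([-0.347,  0.11 ,  2.012, -0.   ,  1.019, -2.223]), array([-0.347,  0.11 ,  2.012, -0.   ,  1.019,  0.919])]
1
4.475 [ 0.    -0.     0.088] [-1.009 -0.172 -0.05 ]
```

View pics/side1.png

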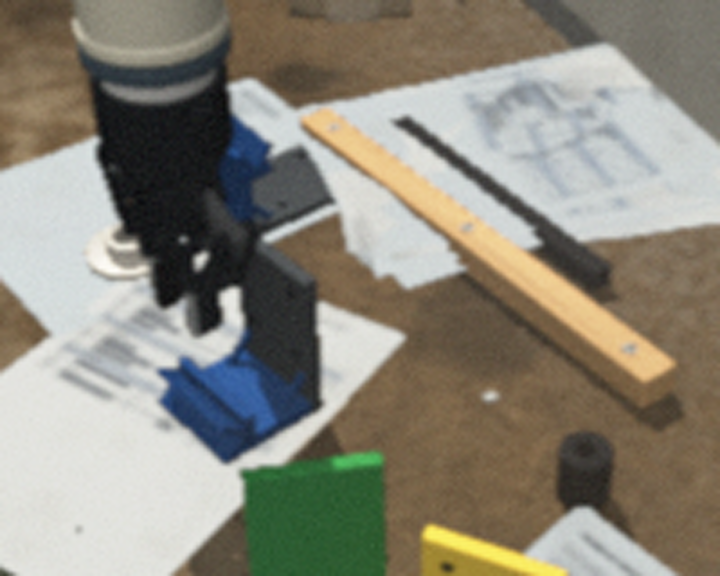

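View pics/top1.png

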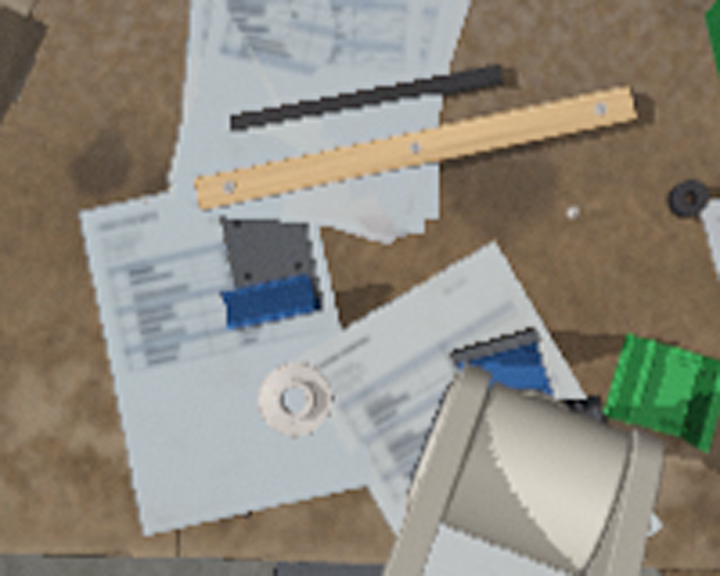

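The fingers are inside the L, behind the plate (side ~(185,310); plate top edge (250,250)–(318,285)), with no contact yet. Now the topple push in small steps, watching the force.

Run:
```python
from h import *
from workcell import bot,hand,kinematics,get_obs,vision
np.set_printoptions(precision=2,suppress=True)
d=dirv(17.5);face=np.array([.494,-.131,.087])-.01*d
s=-.03
bot.servo_line(face+s*d,velocity=.08)
while s<.047:
    s+=.011
    bot.servo_line(face+s*d,velocity=.06)
    o=get_obs();print(round(s,3),round(o["time_s"],2),o["wrist_force"])
for n in("side","top"):
    D=vision.read_camera(n);cv2.imwrite(f"pics/{n}2.png",cv2.resize(D["frame"][130:290,130:330,::-1],None,fx=3.6,fy=3.6,interpolation=2))
```

```text
-0.019 5.45 [-0.49 -0.79 -0.11]
-0.008 5.78 [-0.88 -0.22  0.17]
0.003 6.12 [ 0.06 -0.87 -0.1 ]
0.014 6.45 [-0.4  -0.47  1.65]
0.025 6.78 [0.14 0.3  0.28]
0.036 7.12 [-0.53 -0.23  0.18]
0.047 7.45 [ 0.66 -0.17  0.22]
```

View pics/side2.png

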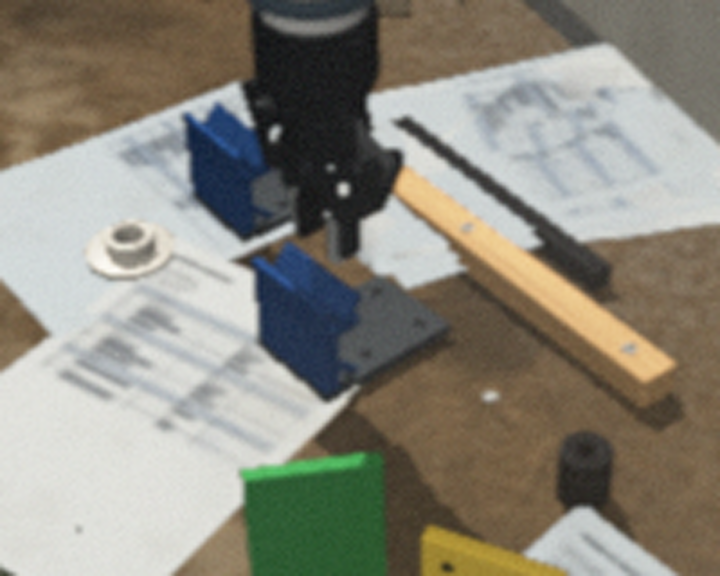

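The rest now stands upright (post at (305,320), foot at (395,325)). I'll lift clear, move back and measure.

Run:
```python
from h import *
from workcell import bot,hand,kinematics,get_obs,vision
p=get_obs()["position"]
bot.servo_line([p[0],p[1],.2],velocity=.2)
d=dirv(15)
bot.servo_line(p*[1,1,0]-.17*d+[0,0,.2],velocity=.2)
print(get_obs()["time_s"],get_obs()["position"])
for n in("side","top"):
    D=vision.read_camera(n);np.savez(f"{n}3.npz",**D)
    r=(slice(150,270),slice(170,320)) if n=="side" else (slice(140,260),slice(180,330))
    cv2.imwrite(f"pics/{n}3.png",cv2.resize(D["frame"][r][:,:,::-1],None,fx=5,fy=5,interpolation=2))
```

```text
9.2667 [ 0.36595166 -0.16390991  0.20008739]
```

View pics/side3.png

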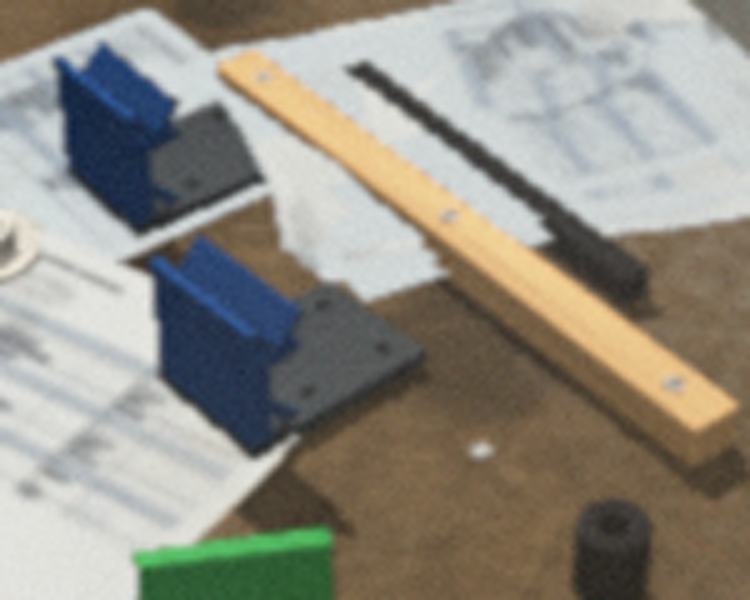

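View pics/top3.png

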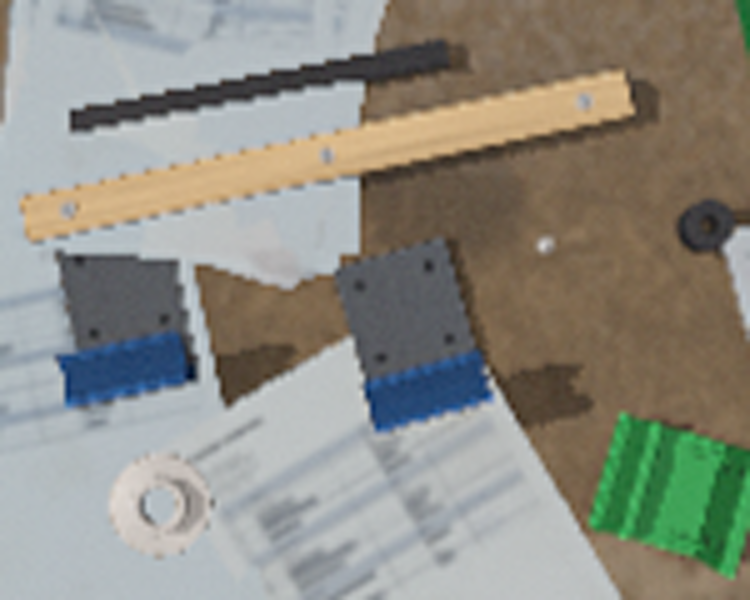

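Upright in both views. Fallen rest toe: top crop (338,268)–(445,238), side crop (335,284)–(424,352). A curled sheet covers the standing rest's toe and part of the rail front. Measuring the rest against the rail.

Run:
```python
from h import *
np.set_printoptions(precision=4,suppress=True)
T=dict(np.load("top3.npz"));S=dict(np.load("side3.npz"))
f=lambda x,y,o:np.array([(x+.5)/5-.5+o[0],(y+.5)/5-.5+o[1]])
t=(180,140);s=(170,150)
L=ray(T,f(338,268,t),.01);R=ray(T,f(445,238,t),.01);print(L,R,np.linalg.norm(L-R))
Ls=ray(S,f(337,284,s),.01);Rs=ray(S,f(424,352,s),.01);print(Ls,Rs,np.linalg.norm(Ls-Rs))
print(tri(T,f(338,268,t),S,f(337,284,s)),tri(T,f(445,238,t),S,f(424,352,s)))
bl=ray(T,f(375,430,t),.08);br=ray(T,f(492,398,t),.08);print("back top",bl,br)
# top of post back corners in side
print(ray(S,f(153,260,s),.08),ray(S,f(272,352,s),.08))
yaw=lambda L,R:np.degrees(np.arctan2(-(L-R)[0],(L-R)[1]))
print([yaw(*k) for k in((L,R),(Ls,Rs),(bl,br))])
n=dirv(13.4);P=np.array([.6012,.1316,0])
for k in(L,R,Ls,Rs): print("gap",(P-k)@n*1e3)
# rail in side view: top-rear/front right end corner check, crop from pic: front top corner right end
print(ray(S,f(697,432,s),.025),ray(S,f(737,405,s),.025),ray(S,f(220,70,s),.025),ray(S,f(690,465,s),0))
```

```text
[ 0.5901 -0.0666  0.01  ] [ 0.6114 -0.1357  0.01  ] 0.07227652527749306
[ 0.5918 -0.0675  0.01  ] [ 0.6097 -0.1352  0.01  ] 0.07004714796998901
(array([ 0.591 , -0.0669,  0.0098]), array([ 0.1, -0.3])) (array([ 0.6106, -0.1354,  0.0099]), array([-0.1,  0.3]))
back top [ 0.4882 -0.095   0.08  ] [ 0.5094 -0.1658  0.08  ]
[ 0.4864 -0.0956  0.08  ] [ 0.5126 -0.181   0.08  ]
[np.float64(17.156388259494573), np.float64(14.849645386155153), np.float64(16.69651459779149)]
gap 56.732130903752356
gap 51.99697870896089
gap 55.32366098871387
gap 53.55158122444465
[ 0.6931 -0.2554  0.025 ] [ 0.7199 -0.2471  0.025 ] [0.6014 0.1267 0.025 ] [ 0.6942 -0.2512  0.    ]
```

Yaw is about 16° against the rail's 13.4°, and the gap is about 55 mm. I'll push the back of the post with both fingertips low down, squared to the rail and along its normal.

Run:
```python
from h import *
from workcell import bot,hand,kinematics,get_obs,vision
np.set_printoptions(precision=2,suppress=True)
T=dict(np.load("top3.npz"))
f=lambda x,y,o:np.array([(x+.5)/5-.5+o[0],(y+.5)/5-.5+o[1]])
print("green left",ray(T,f(590,525,(180,140)),.08),ray(T,f(622,412,(180,140)),.08))
n=dirv(13.4);P=np.array([.6012,.1316,0]);heel=np.array([.4953,-.132,0])
g=(P-heel)@n-.11;print("gap",g)
q=quat(13.4,True)
hand.move_gripper(.036)
st=heel-.052*n
bot.reach(st+[0,0,.17],q)
bot.servo_line(st+[0,0,.040],velocity=.12)
base=np.mean([get_obs()["wrist_force"] for _ in range(3)],0);print("base",base)
c=heel-.011*n+[0,0,.040]
s=-.015;bot.servo_line(c+s*n,velocity=.08)
while s<g-.012:
    s=min(s+.012,g-.012);bot.servo_line(c+s*n,velocity=.05)
    o=get_obs();print(round(s*1e3,1),round(o["time_s"],2),(o["wrist_force"]-base)@n)
for nm in("side","top"):
    D=vision.read_camera(nm);np.savez(f"{nm}4.npz",**D)
    r=(slice(150,270),slice(170,320)) if nm=="side" else (slice(140,260),slice(180,330))
    cv2.imwrite(f"pics/{nm}4.png",cv2.resize(D["frame"][r][:,:,::-1],None,fx=5,fy=5,interpolation=2))
```

```text
green left [ 0.43 -0.23  0.08] [ 0.5  -0.25  0.08]
gap 0.05410571286343492
base [ 0.   -0.05  0.17]
-3.0 12.14 -0.9664328684045319
9.0 12.53 -0.08997111701080107
21.0 12.93 -0.31204592178709895
33.0 13.32 -0.15703205989850702
42.1 13.65 -0.3452993095664214
```

View pics/side4.png

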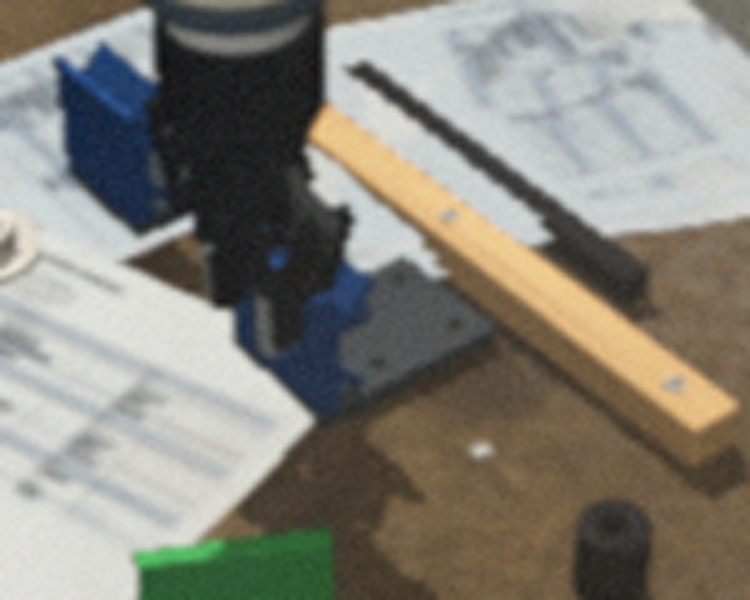

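View pics/top4.png

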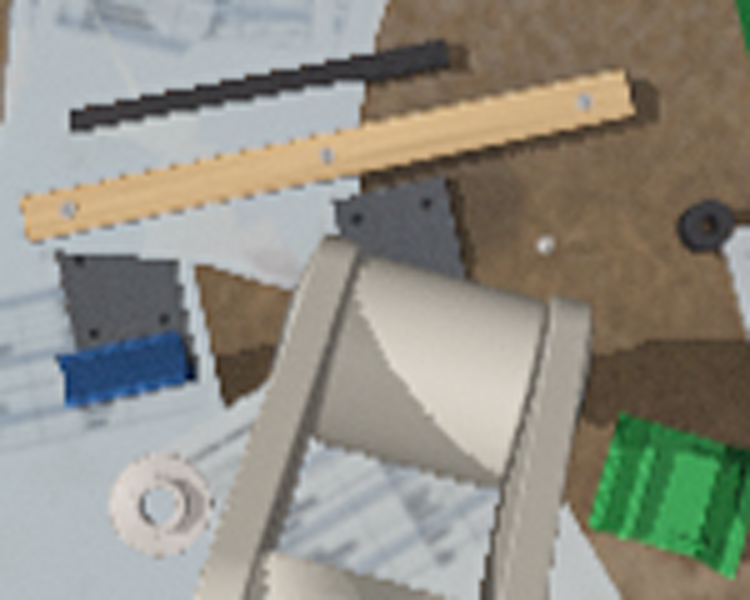

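It slides well and is nearly square; the toe-right corner is at top (445,180), just short of the rail's shadow. I'll close the rest of the gap in fine steps until the force rises.

Run:
```python
from h import *
from workcell import bot,hand,kinematics,get_obs,vision
np.set_printoptions(precision=2,suppress=True)
n=dirv(13.4);p0=get_obs()["position"];k=0
while k<.024:
    k+=.0015;bot.servo_line(p0+k*n,velocity=.03)
    o=get_obs();F=np.mean([get_obs()["wrist_force"] for _ in range(3)],0)
    print(round(k*1e3,1),round(o["time_s"],2),F, round(float((o["position"]-p0)@n*1e3),2),"tq",o["ft_torque"])
    if F@n<-6: break
for nm in("side","top"):
    D=vision.read_camera(nm);np.savez(f"{nm}5.npz",**D)
    r=(slice(150,270),slice(170,320)) if nm=="side" else (slice(140,260),slice(180,330))
    cv2.imwrite(f"pics/{nm}5.png",cv2.resize(D["frame"][r][:,:,::-1],None,fx=5,fy=5,interpolation=2))
```

```text
1.5 14.0 [-0.47 -0.43  0.82] 1.52 tq [0.06 0.02 0.04]
3.0 14.25 [-1.34 -0.82  0.62] 2.79 tq [-0.01  0.26 -0.01]
4.5 14.5 [-1.42 -0.22  0.94] 4.61 tq [-0.01  0.26  0.04]
6.0 14.75 [-0.51  0.92 -0.83] 6.26 tq [-0.01  0.18 -0.01]
7.5 15.0 [-1.58  0.15 -0.67] 7.8 tq [0.03 0.16 0.02]
9.0 15.25 [-2.04 -0.12 -0.68] 9.25 tq [ 0.05  0.16 -0.07]
10.5 15.5 [-1.32 -0.38 -0.24] 10.76 tq [0.   0.16 0.  ]
12.0 15.75 [-0.81  0.04 -0.52] 12.23 tq [0.02 0.19 0.05]
13.5 16.0 [-5.52 -2.71  3.92] 12.51 tq [-0.35  0.83 -0.08]
15.0 16.25 [-10.92  -5.52   8.  ] 12.46 tq [-0.83  1.61 -0.05]
```

View pics/side5.png

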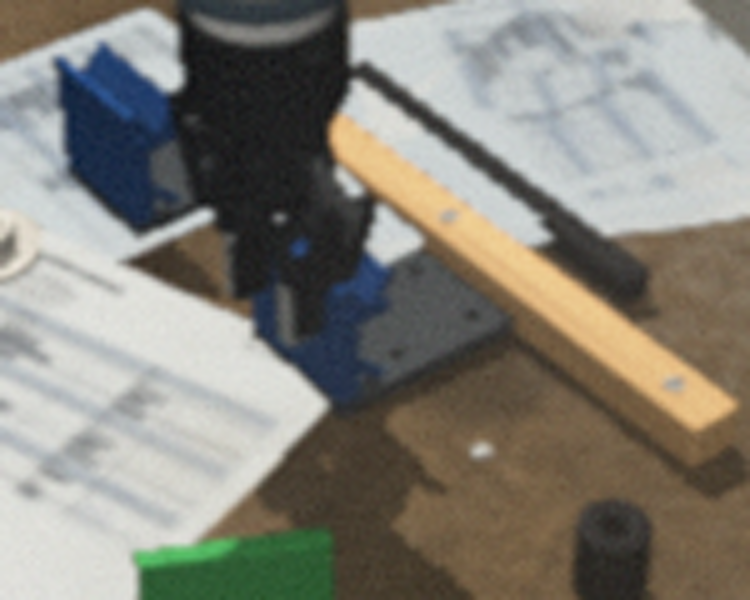

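There is firm contact at 54.6 mm of travel, against a measured gap of 54.1 mm. The pushing force is 12 N and the moment about z is near zero, so the load is balanced. I'll back off, clear and check.

Run:
```python
from h import *
from workcell import bot,hand,kinematics,get_obs,vision
n=dirv(13.4);p=get_obs()["position"]
bot.servo_line(p-.03*n,velocity=.04)
p=p-.06*n;bot.servo_line(p,velocity=.1)
bot.servo_line(p*[1,1,0]+[0,0,.2],velocity=.2)
bot.servo_line(p*[1,1,0]-.08*n+[0,0,.22],velocity=.2)
print(get_obs()["time_s"],get_obs()["position"])
for nm in("side","top"):
    D=vision.read_camera(nm);np.savez(f"{nm}6.npz",**D)
    r=(slice(150,270),slice(170,320)) if nm=="side" else (slice(140,260),slice(180,330))
    cv2.imwrite(f"pics/{nm}6.png",cv2.resize(D["frame"][r][:,:,::-1],None,fx=5,fy=5,interpolation=2))
```

```text
19.275 [ 0.40230359 -0.1543086   0.21978354]
```

View pics/side6.png

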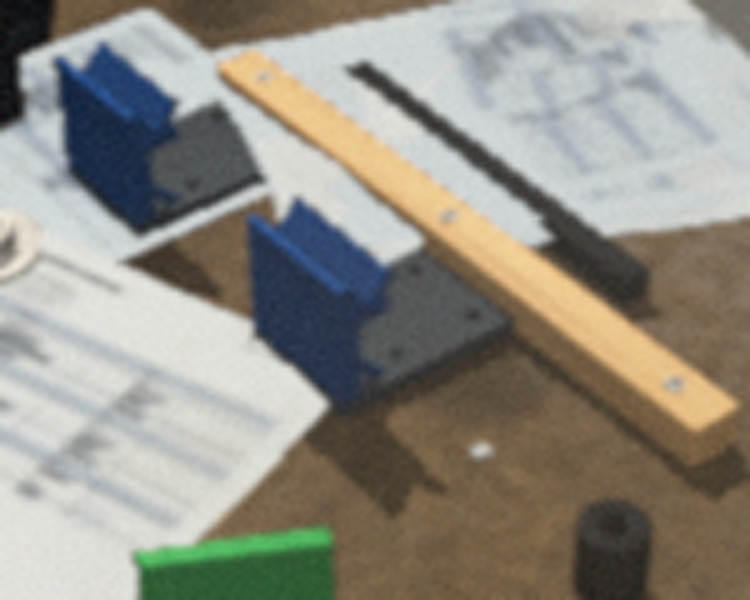

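View pics/top6.png

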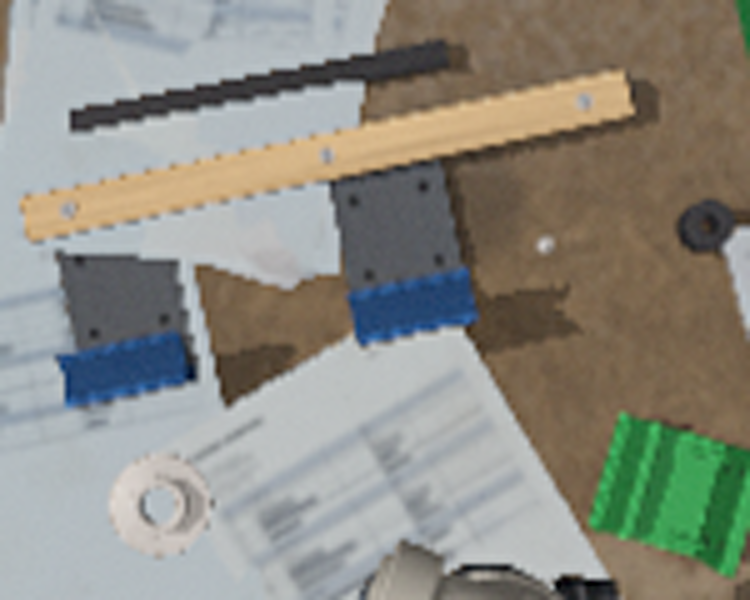

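Run:
```python
from h import *
np.set_printoptions(precision=4,suppress=True)
T=dict(np.load("top6.npz"));T0=dict(np.load("top0.npz"))
f=lambda x,y,o:np.array([(x+.5)/5-.5+o[0],(y+.5)/5-.5+o[1]])
big=lambda D:cv2.resize(D["frame"],None,fx=5,fy=5,interpolation=2)
h=cv2.cvtColor(big(T),cv2.COLOR_RGB2HSV)
m=cv2.inRange(h,(100,130,60),(125,255,255));m[:, :1100]=0;m[:,1500:]=0
c=sorted(cv2.findContours(m,0,2)[0],key=cv2.contourArea)[-1];
# lower edge (back top edge of post): max row per column, robust fit
pts=c[:,0,:]
cols=range(pts[:,0].min()+12,pts[:,0].max()-12)
low=np.array([(x,np.nonzero(m[:,x])[0].max()) for x in cols],np.float32)
low=low[low[:,1]>np.median(low[:,1])-60]
v=cv2.fitLine(low,cv2.DIST_HUBER,0,.01,.01).ravel()
pt=lambda x:f(x,v[3]+(x-v[2])*v[1]/v[0],(0,0))
A=ray(T,pt(low[0,0]),.08);B=ray(T,pt(low[-1,0]),.08)
print("back edge",A,B,"yaw",np.degrees(np.arctan2(-(A-B)[0],(A-B)[1])))
n=dirv(13.4);P=np.array([.6012,.1316,0]);print("back->rail mm",[(P-k)@n*1e3 for k in(A,B)])
m=cv2.inRange(h,(8,90,150),(25,255,255));n_,l,st,_=cv2.connectedComponentsWithStats(m);m[:, :900]=0;m[:,1560:]=0;m[1000:]=0
low=np.array([(x,np.nonzero(m[:,x])[0].max()) for x in range(960,1500) if m[:,x].any()],np.float32)
v=cv2.fitLine(low,cv2.DIST_HUBER,0,.01,.01).ravel()
A=ray(T,pt(960),.025);B=ray(T,pt(1500),.025);print("rail front",A,B,np.degrees(np.arctan2(-(A-B)[0],(A-B)[1])))
# unchanged others: image difference around them
d=cv2.absdiff(T["frame"],T0["frame"]).max(2)
for nm,(x,y,w,hh) in dict(standing=(190,188,32,36),bar=(190,146,85,22),roller=(310,175,22,20),flange=(198,226,28,30)).items(): print(nm,d[y:y+hh,x:x+w].mean(),np.percentile(d[y:y+hh,x:x+w],99))
```

```text
back edge [ 0.5416 -0.0856  0.08  ] [ 0.5562 -0.147   0.08  ] yaw 13.359758606735577
back->rail mm [np.float64(108.2843025620667), np.float64(108.3285985110154)]
rail front [0.6088 0.112  0.025 ] [ 0.6882 -0.2337  0.025 ] 12.94066900920272
standing 2.7777777777777777 9.0
bar 2.233155080213904 8.0
roller 2.95 9.610000000000014
flange 1.5952380952380953 4.0
```

```bash
python3 -c "
from workcell import hand_in,get_obs
o=get_obs();print(o['time_s'],o['wrist_force']);print(hand_in())"
```

```text
19.375 [-0.3899221  -0.34883908 -0.24037175]
the job is handed in; nothing more can be done
None
```

The fallen blue rest is back upright on its foot with its toe against the rail, and the job is handed in at 19.4 s. I rolled it over its heel with the fingertips high on the foot plate. I then pushed it about 55 mm along the rail normal with two fingertips low on the back of the post, until the contact force reached about 12 N. After that I backed off and lifted clear.

Last checks:
- **Flush against the rail:** the rest's yaw is 13.4°, and the rail front measured 12.9–13.4° in two fits. The back of the post is 108.3 mm from the rail plane at both ends, against 110 mm nominal; the difference is within the 2 mm calibration. Contact came at 54.6 mm of travel, against a measured gap of 54.1 mm.
- **Other parts:** the top-view image regions around the standing rest, bar, roller and flanged disc are unchanged apart from camera noise.
- **Robot clear:** the wrist force is about zero.
- **Not fully seen:** a curled paper sheet hides part of the rail front near the toe's left corner, so flushness there is inferred from the squareness and force, not seen directly.

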